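Slide the weight case home into the corner stop

TASK

Park the closed wooden weight case in the aluminium corner stop on the table: push it along the table with the fingers until its back lies flush against the long bar and its right-hand end against the short bar. Only push it - it must stay flat on the table, never lifted or tipped - and do not disturb the two loose weights behind the stop or the white crucible.

Things in the scene. Friction and masses are not known exactly. Their poses are not given: they have to be found in the camera images.
- weight_case: closed brown wooden case, loose rigid box 76 (x) by 118 (y) by 48 mm high, about 0.4 kg, lid fixed shut. Origin: centre of its underside; own x to its back (latch on the front, 3 mm proud), y to its left end. Back face at x = +38 mm, right-hand end at y = -59 mm. Starts in front of the long bar, left of the short one, yaw within 0.35 rad of world; slides under a push of a few N.
- corner_stop: L-shaped stop, two bare aluminium bars screwed down, yaw within 0.15 rad. Origin: inner corner of the stop faces, at table height. Long bar: 240 mm along its +y, stop face looks to -x. Short bar: 65 mm along its -x, stop face looks to +y. Bars 22 mm high, 5 mm thick; outer flange 4 mm high, to 24 mm from the face. With the case home its origin is at (-38, +59) mm here, axes parallel.
- weight_200: bystander: loose bright steel weight with a knob, 35 mm across, 46 mm high, standing behind the long bar (on the side away from the case); origin at the centre of its underside
- weight_100: bystander: loose bright steel weight with a knob, 28 mm across, 38 mm high, standing behind the long bar (on the side away from the case); origin at the centre of its underside
- crucible: bystander: loose white porcelain crucible with lid, 48 mm across, 48 mm high, standing on the near right of the case, in front of the short bar; origin at the centre of its underside
- sieve_shaker: obstacle: fixed sieve shaker with a tall stack of white sieves, right of the stop, in the way of an arm that swings across the table. Origin: centre of its underside. Base 380 mm (x) by 300 mm (y), about 120 mm high; sieves and rods above it to 705 mm high, within 140 mm of its axis

How it is judged:
By the outcome, as a careful person would: the job done as asked, in the order asked, and still so for the second after the job is handed in, with the robot touching nothing.
It also fails if it takes over 64 s, if anything falls off the work surface, if the arm or the gripper's body presses on something with over 40 N, if the wrist force passes 120 N, or if a joint passes its speed limit or range.

ROBOT

A 7-joint arm with a two-finger parallel gripper is mounted at the origin on a cart in front of the work surface, level with it; the furniture and walls round the work are solid. World frame = base frame: x ahead of the robot, y to its left, z up, the work surface at z = 0. Lengths are in m, angles in rad, forces in N, time in s.
With the tool pointing down it reaches from about 0.425 to 0.875 m from the base axis. Payload 4.7 kg.
Tool frame: the origin (TCP) lies midway between the tips of the shut fingers; the grasp point (between the pads) lies 19 mm behind it (ctrl.grip_depth is the distance from the TCP to the grasp point, in m); z points along the fingers, y is the direction in which the jaws open and shut (so a half turn about z gives the same grasp; the last joint's range is limited). The gripper opens to 87 mm and grips with 3 to 60 N. Pads are 19 mm wide; open, the fingers measure 117 mm over their backs; the gripper's body (75 mm by 190 mm) begins 51 mm behind the grasp point.
Start: joints at [1.246, 0.321, -0.07, 1.45, 0.023, 1.371, -0.057], TCP at [0.216, -0.613, 0.223] pointing down, gripper open.
Joint ranges: [-2.86, 2.86], [-0.3, 2.09], [-1.38, 1.24], [0.06, 2.45], [-1.56, 4.7], [0.09, 2.05], [-2.69, 2.69]. Speed limits (rad/s): [2.57, 2.57, 3.14, 3.14, 3.14, 3.14, 3.14].

INTERFACE

Orientations are given as a rotation vector (axis times angle).
In Python, from bench import ctrl gives the robot as it stands. The module is installed in compiled form; this text tells all that it offers.
- The arm moves only by the shell command python3 -m inch 'ROWS' [FORCE]. ROWS is JSON, a list of rows, each a list of 5 numbers: the opening, from -1 (shut) to 1 (fully open), so that 0 is half open, then the shift along the tool's x, y, z in mm, then the turn about the tool's z in rad. In form: [[fingers, tx, ty, tz, twist], ...]. A call has 1 to 5 rows; each row shifts and turns the pose as measured when the row begins, along the tool's axes as they then stand; what a row does not reach is not made up. A row lasts 1/8 s, in which the tool goes at most 62.5 mm and 10.7 degrees, less where a joint would pass 70% of its speed; a pose out of reach is approached as far as the arm can. A call is refused whole if a number of a shift passes 62.5 or a number of a turn 0.188, either way. A call with a gripper value outside its range is refused whole. The fingers move at their own pace and stop on an object; FORCE is the grip in N (left out, the last holds). Time passes only in rows, so rows that do not move let the fingers close. It gives the time, the measured TCP pose, the force and the opening at its end, in the units of the state.
- ctrl.get_state(): the state, without advancing time (a new reading comes with each control period).
- ctrl.get_image(name): name is "scene" or "top" or "wrist"; returns a dict with "color" (400x640x3 uint8, red, green, blue), "range_z" (400x640 float32, m along the optical axis (not along the pixel's ray), 0 where there is no reading), "K" (3x3 intrinsics, pixels), "R" (3x3) and "t" (3): a world point X has camera coordinates R X + t. Camera axes: x right, y down, z forward; pixel columns grow to the right and rows downward; lengths in m; the calibration is good to about 2 mm. A picture is of the moment at which its call begins.
- ctrl.close_job(): hands the job in, once; it reports no verdict.
The state is a dict: "time": time; "joint_positions": joint angles; "qd": joint speeds; "joint_torque": joint torques, N m; "position": TCP position; "tool_rot": TCP orientation; "ft_force": force on the tool from outside, world axes, zero at the start; "torque": the same for the moment, N m; "grip_width": opening from 0.0 (shut) to 1.0 (fully open).
Only numpy, scipy, OpenCV 4.12 (cv2) and the standard library are available. Lean on these libraries where they do the work, as an engineer would, in place of code of your own. Each camera call takes 0.05 s, during which the arm holds its last target. There are 200 camera calls.

## Working session

There is one attempt and no reset: what is moved stays moved. The work goes in short steps, Python scripts to look and compute and a shell command to move; the robot and the scene stay as the last step left them, time stands still between calls to the robot, and variables do not carry over. Pictures are saved under pics/ and viewed, about 8 in all and at most 12, crops included, and the job is handed in when it is done.

```bash
mkdir -p pics; python3 - <<'E'
from bench import ctrl
import cv2,numpy as np
s=ctrl.get_state();print(s['time'],s['position'],s['tool_rot'],s['ft_force'],s['grip_width'])
for n in ('scene','top'):
    i=ctrl.get_image(n);cv2.imwrite(f'pics/{n}0.png',i['color'][...,::-1]);np.savez(f'{n}0.npz',**i);print(n,i['K'].tolist(),(-i['R'].T@i['t']).round(3))
E
```

```text
0.0 [ 0.2158091  -0.61256377  0.22148131] [-3.09483526e+00 -5.29355291e-01  6.06541714e-04] [-0.13681119  0.28218829 -0.34849296] 0.9986320565881189
scene [[419.33165038007814, 0.0, 317.34800255121127], [0.0, 419.33165038007814, 202.8034335315205], [0.0, 0.0, 1.0]] [-0.033  0.41   0.645]
top [[478.0849530044218, 0.0, 320.0981056563661], [0.0, 478.0849530044218, 208.5545326208913], [0.0, 0.0, 1.0]] [0.446 0.075 1.207]
```

View pics/top0.png

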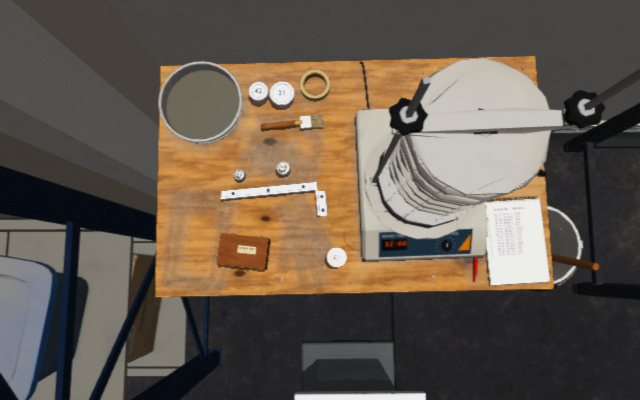

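View pics/scene0.png

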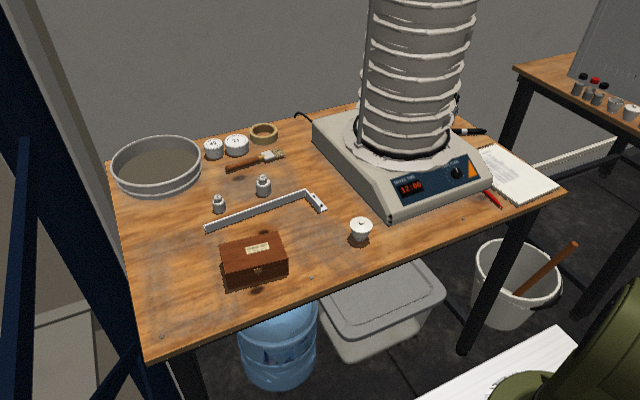

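The top view shows the case around (245,252), the L-stop with its corner around (317,190), the crucible at (336,258), the weights at (239,175) and (283,169), and the shaker front at rows ~260. The scene view agrees with that. Next I'll measure these.

```bash
cat > h.py <<'E'
import cv2,numpy as np
def cloud(i):
    K,R,t=i['K'],i['R'],i['t'];v,u=np.mgrid[:400,:640];z=i['range_z']
    P=np.stack([(u-K[0,2])*z/K[0,0],(v-K[1,2])*z/K[1,1],z],-1)
    W=(P-t)@R; W[z==0]=np.nan; return W
def ray(i,uv,h):
    K,R,t=i['K'],i['R'],i['t'];uv=np.atleast_2d(uv)
    d=np.c_[(uv-K[:2,2])/K[0,0],np.ones(len(uv))]@R;c=-R.T@t
    return c+d*((h-c[2])/d[:,2])[:,None]
def case(i,top=.048,lo=.035):
    # top face of the case: brown, at lid height
    W=cloud(i);m=((abs(W[...,2]-top)<.048-lo)&(W[...,1]>-.02)&(W[...,0]<.62)&(W[...,0]>.2)).astype(np.uint8)
    n,l,s,c=cv2.connectedComponentsWithStats(m)
    out=[]
    for k in range(1,n):
        if s[k,4]>40:
            con=max(cv2.findContours((l==k).astype(np.uint8),0,1)[0],key=len)[:,0].astype(float)
            w=ray(i,con,top)[:,:2]
            out.append((s[k,4],c[k].round(1),cv2.minAreaRect((w*1000).astype(np.float32)),np.nanmedian(W[l==k][:,2]).round(4)))
    return out
E
python3 - <<'E'
from h import *
for n in('top','scene'):
    i=dict(np.load(f'{n}0.npz'));W=cloud(i)
    print(n,'table z',np.nanmedian(W[...,2][(abs(W[...,2])<.03)]))
    for o in case(i):print(o)
    if n=='top':
        for (u,v) in [(268,190),(240,193),(300,186),(321,205),(239,174),(283,168),(336,257),(245,252)]: print(u,v,W[v,u].round(4))
        m=(W[...,2]>.06)&(W[...,1]<-.02)&(W[...,2]<.14)&(W[...,0]>.2);q=W[m];print('shaker',np.percentile(q,[1,99],0).round(3))
        big=cv2.resize(i['color'][150:280,200:370],None,fx=4.7,fy=4.6,interpolation=cv2.INTER_CUBIC);cv2.imwrite('pics/crop.png',big[...,::-1])
        g=i['color'].astype(int)
        from bench import ctrl
        from scipy.spatial.transform import Rotation as Ro
        print(Ro.from_rotvec(ctrl.get_state()['tool_rot']).as_matrix().round(3))
        w=cloud(i);m=((w[...,2]>.013)&(w[...,2]<.03)&(w[...,0]>.4)&(w[...,0]<.56)&(w[...,1]>0)&(w[...,1]<.4))
        q=w[m];print(len(q));print(cv2.minAreaRect((q[:,:2]*1000).astype(np.float32)))
E
```

```text
top table z 0.0004000367611884616
(np.int32(93), array([147.1, 224.6]), ((561.5616455078125, 511.76519775390625), (18.026023864746094, 56.33723831176758), 77.89783477783203), np.float64(0.0475))
(np.int32(79), array([363., 248.]), ((507.87860107421875, -14.800226211547852), (77.68872833251953, 11.183290481567383), 2.8333897590637207), np.float64(0.0511))
(np.int32(1551), array([242.8, 250.7]), ((494.5460510253906, 277.5133361816406), (119.8297348022461, 78.45193481445312), 84.28715515136719), np.float64(0.0478))
(np.int32(302), array([336.6, 256.8]), ((478.3530578613281, 50.646141052246094), (45.845359802246094, 45.634254455566406), 89.26482391357422), np.float64(0.0405))
(np.int32(102), array([132.1, 314.9]), ((340.16314697265625, 542.0213012695312), (60.41038513183594, 16.793590545654297), 2.213840961456299), np.float64(0.0493))
268 190 [0.6507 0.2221 0.003 ]
240 193 [ 0.6445  0.2944 -0.0008]
300 186 [0.6603 0.1403 0.0014]
321 205 [0.6103 0.0871 0.003 ]
239 174 [0.6863 0.2906 0.0371]
283 168 [0.6988 0.1801 0.0428]
336 257 [0.477  0.052  0.0528]
245 252 [0.4915 0.2712 0.052 ]
shaker
[... 694 characters left out ...]
8.81340026855469), 83.2229232788086), np.float64(0.0479))
(np.int32(158), array([115.7, 273.1]), ((562.3561401367188, 519.828857421875), (18.805030822753906, 72.99161529541016), 89.75397491455078), np.float64(0.048))
(np.int32(190), array([ 92.2, 264.3]), ((587.8231201171875, 553.3845825195312), (28.102678298950195, 33.028350830078125), 1.9735808372497559), np.float64(0.0481))
(np.int32(145), array([ 86.3, 286.7]), ((539.9278564453125, 566.9962158203125), (31.18301773071289, 20.273012161254883), 12.87840461730957), np.float64(0.048))
(np.int32(124), array([114.7, 380.4]), ((340.3111572265625, 544.3453979492188), (12.771787643432617, 43.79862594604492), 89.91626739501953), np.float64(0.0485))
```

View pics/crop.png

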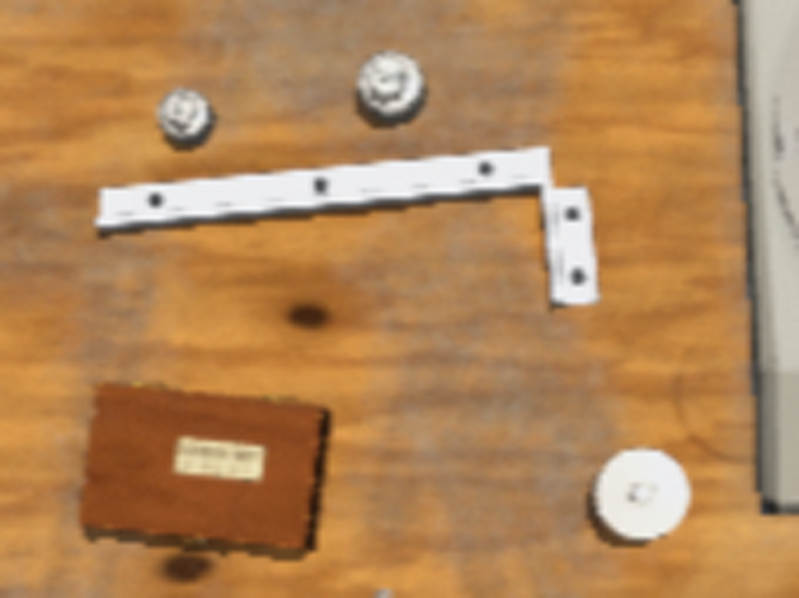

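The crop shows the stop's front edge running from (97,226) to (545,186), the short bar's face from (547,190) to (552,303), and the case tilted the opposite way. I'll fit lines to the stop edges and check the clearance to the shaker.

```bash
cat >> h.py <<'E'
def stop(i):
    g=i['color'].astype(int); m=((g.min(-1)>190)).astype(np.uint8)
    n,l,s,c=cv2.connectedComponentsWithStats(m[:, :],connectivity=8)
    return m,l,s,c
E
python3 - <<'E'
from h import *
i=dict(np.load('top0.npz'));g=i['color'].astype(float).mean(-1);W=cloud(i)
s=i['color'].astype(float);wh=s.min(-1)
# subpixel front edge: per column/row half-level crossing of the blue channel
def cross(a,x0,lev):
    for k in range(len(a)-1):
        if a[k]>=lev>a[k+1]: return x0+k+(a[k]-lev)/(a[k]-a[k+1])
L=[];S=[]
for u in range(225,314):
    v0=int(197-(u-221)*8/95)-4; r=cross(wh[v0:v0+12,u],v0,130)
    if r:L.append((u,r))
for v in range(196,213):
    r=cross(wh[v,322:309:-1],0,130)
    if r:S.append((322-r,v))
def fit(P,ax):
    w=ray(i,np.array(P),.022)[:,:2];w=w
    f=cv2.fitLine(w.astype(np.float32),cv2.DIST_HUBER,0,.01,.01).ravel();d=f[:2];n=np.array([-d[1],d[0]])
    print(len(P),d,np.abs((w-f[2:])@n).max());return f
a=fit(L,0);b=fit(S,1)
t=np.linalg.solve(np.c_[a[:2],-b[:2]],b[2:]-a[2:]);C=a[2:]+t[0]*a[:2]
d=a[:2]*np.sign(a[1]);yaw=np.arctan2(-d[0],d[1]);e=b[:2]*np.sign(b[0])
print('corner',C,'yaw',yaw,'yaw short',np.arctan2(e[1],e[0]))
R=np.array([[np.cos(yaw),-np.sin(yaw)],[np.sin(yaw),np.cos(yaw)]]);print('home',C+R@[-.038,.059])
ends=ray(i,[L[0],L[-1],S[-1]],.022);print(ends.round(3))
j=dict(np.load('scene0.npz'));V=cloud(j)
for lo,hi in((.02,.1),(.1,.15),(.15,.3),(.3,.7)):
    for w in(W,V):
        q=w[(w[...,2]>lo)&(w[...,2]<hi)&(w[...,1]<-.01)&(w[...,1]>-.5)&(w[...,0]<.9)&(w[...,0]>.3)];r=np.hypot(q[:,0],q[:,1])
        if len(q):k=r.argmin();print(lo,len(q),'rmin',r[k].round(3),q[k].round(3),'xmin',q[:,0].min().round(3))
E
```

```text
89 [ 0.08400466 -0.9964654 ] 0.014799818563182557
17 [0.997745   0.06711876] 0.0008024403586637458
corner [0.64630234 0.10182415] yaw 0.08410378 yaw short 0.067169264
home [0.60348038 0.15742343]
[[0.627 0.328 0.022]
 [0.646 0.107 0.022]
 [0.59  0.098 0.022]]
0.02 7459 rmin 0.467 [ 0.467 -0.019  0.035] xmin 0.467
0.02 7730 rmin 0.465 [ 0.464 -0.027  0.031] xmin 0.464
0.1 634 rmin 0.543 [ 0.524 -0.144  0.101] xmin 0.521
0.1 2185 rmin 0.55 [ 0.527 -0.158  0.1  ] xmin 0.527
0.15 1740 rmin 0.564 [ 0.543 -0.15   0.164] xmin 0.541
0.15 6393 rmin 0.563 [ 0.549 -0.125  0.163] xmin 0.543
0.3 21105 rmin 0.566 [ 0.553 -0.12   0.462] xmin 0.545
0.3 7151 rmin 0.569 [ 0.553 -0.136  0.375] xmin 0.549
```

```bash
python3 -m inch '[[1,29,-33.5,0,0],[1,29,-33.5,0,0],[1,29,-33.5,0,0],[1,29,-33.5,0,0],[1,29,-33.5,0,0]]'
```

```text
time: 0.72
position: [0.2961, -0.4024, 0.2181]
tool_rot: [-3.092, -0.518, 0.005]
ft_force: [-1.2, 0.4, 0.1]
grip_width: 0.997
```

```bash
python3 -m inch '[[1,30,-32,0,0],[1,30,-32,0,0],[1,30,-32,0,0],[1,30,-32,0,0],[1,30,-32,0,0]]'; python3 - <<'E'
from bench import ctrl
s=ctrl.get_state();print(s['joint_positions'].round(3) if hasattr(s['joint_positions'],'round') else s['joint_positions'])
E
```

```text
time: 1.35
position: [0.3868, -0.1942, 0.2173]
tool_rot: [-3.092, -0.517, 0.007]
ft_force: [0.8, 0.0, -0.1]
grip_width: 1.002
[ 0.884 -0.129 -0.435  1.94  -0.059  1.327 -0.773]
```

```bash
python3 -m inch '[[1,22,-34,0,0],[1,22,-34,0,0],[1,22,-34,0,0],[1,22,-34,0,0],[1,22,-34,0,0]]'; python3 - <<'E'
from bench import ctrl
s=ctrl.get_state();print(s['joint_positions'])
E
```

```text
time: 1.98
position: [0.4354, 0.0097, 0.217]
tool_rot: [-3.092, -0.519, 0.009]
ft_force: [0.4, -0.1, -0.1]
grip_width: 0.999
[ 0.70815166 -0.13700464 -0.71373415  1.9281939  -0.09764335  1.32540444
 -1.21496794]
```

```bash
python3 -m inch '[[1,10,-46,0,0],[1,10,-46,0,0],[1,10,-46,0,0],[1,10,-46,0,0],[1,10,-46,0,0]]'; python3 - <<'E'
from bench import ctrl
s=ctrl.get_state();print(s['joint_positions'])
E
```

```text
time: 2.6
position: [0.4059, 0.2498, 0.2175]
tool_rot: [-3.095, -0.516, 0.009]
ft_force: [0.1, 0.3, -1.0]
grip_width: 0.996
[ 0.5109659  -0.02061451 -1.08335185  1.83915724 -0.02526955  1.31548373
 -1.80649773]
```

```bash
python3 -m inch '[[1,0,0,20,0.145],[1,0,0,20,0.145],[1,0,0,20,0.145],[1,0,0,0,0]]'; python3 - <<'E'
from bench import ctrl
from scipy.spatial.transform import Rotation as Ro
s=ctrl.get_state();print(s['joint_positions']);print(Ro.from_rotvec(s['tool_rot']).as_matrix().round(3))
from h import *
i=ctrl.get_image('top');cv2.imwrite('pics/t1.png',i['color'][...,::-1])
E
```

```text
time: 3.1
position: [0.4028, 0.2552, 0.1557]
tool_rot: [-3.132, 0.167, 0.012]
ft_force: [-0.0, -0.0, -0.3]
grip_width: 1.0
[ 0.47171536  0.06937657 -1.10442391  1.92206271  0.05757924  1.19157448
 -2.3308218 ]
[[ 0.994 -0.107 -0.007]
 [-0.107 -0.994  0.005]
 [-0.008 -0.004 -1.   ]]
```

```bash
python3 -m inch '[[1,10,-15,10,0],[1,8,-16,10,0],[1,0,0,45,0],[1,0,0,45,0],[1,0,0,24,0]]'; python3 - <<'E'
from bench import ctrl
import cv2
i=ctrl.get_image('scene');cv2.imwrite('pics/s1.png',i['color'][...,::-1])
E
```

```text
time: 3.78
position: [0.4328, 0.2873, 0.0264]
tool_rot: [-3.128, 0.154, -0.012]
ft_force: [-0.3, 0.1, -0.0]
grip_width: 0.998
```

View pics/s1.png

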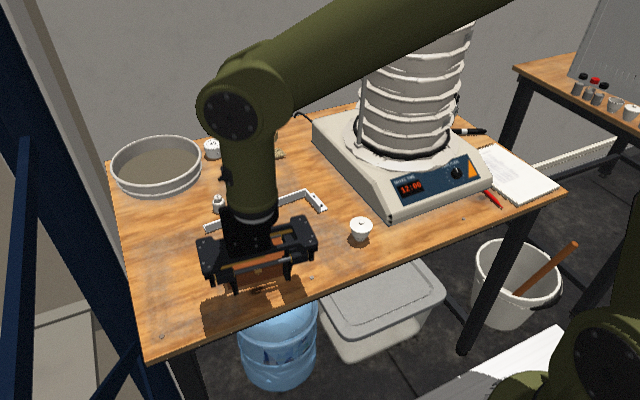

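The view shows both fingers standing just in front of the case, clear of the crucible. I'll square the tool to the stop and then push forward.

```bash
cat > st.py <<'E'
from bench import ctrl
from scipy.spatial.transform import Rotation as Ro
import numpy as np
s=ctrl.get_state();p=s['position'];R=Ro.from_rotvec(s['tool_rot']).as_matrix();y=.078
d=p[:2]-np.array([.6463,.1018]);c,n=np.cos(y),np.sin(y)
print('stopframe mm',round(1000*(c*d[0]+n*d[1]),1),round(1000*(-n*d[0]+c*d[1]),1),'z',round(p[2]*1000,1),'yaw',np.arctan2(R[1,0],R[0,0]).round(4),'F',np.round(s['ft_force'],1),'q7',round(s['joint_positions'][6],2))
E
python3 -m inch '[[1,-8,8,3,-0.09],[1,0,7,3,-0.09],[1,0,0,0,0]]'; python3 st.py
```

```text
time: 4.2
position: [0.425, 0.2723, 0.0208]
tool_rot: [-3.13, -0.141, -0.013]
ft_force: [-0.4, 0.4, -0.5]
grip_width: 0.999
stopframe mm -207.4 187.3 z 20.8 yaw 0.09 F [-0.4  0.4 -0.5] q7 -2.43
```

```bash
python3 -m inch '[[1,14,0,0,0.003],[1,14,0,0,0.003],[1,14,0,0,0.003],[1,14,0,0,0.003],[1,14,0,0,0]]'; python3 st.py; python3 - <<'E'
from bench import ctrl
from h import *
i=ctrl.get_image('top');cv2.imwrite('pics/t2.png',cv2.resize(i['color'][130:290,170:390],None,fx=3.5,fy=3.5)[...,::-1])
E
```

```text
time: 4.82
position: [0.4992, 0.279, 0.0227]
tool_rot: [-3.132, -0.117, -0.011]
ft_force: [-3.4, -0.7, 1.8]
grip_width: 0.999
stopframe mm -132.8 188.1 z 22.7 yaw 0.0749 F [-3.4 -0.7  1.8] q7 -2.42
```

View pics/t2.png

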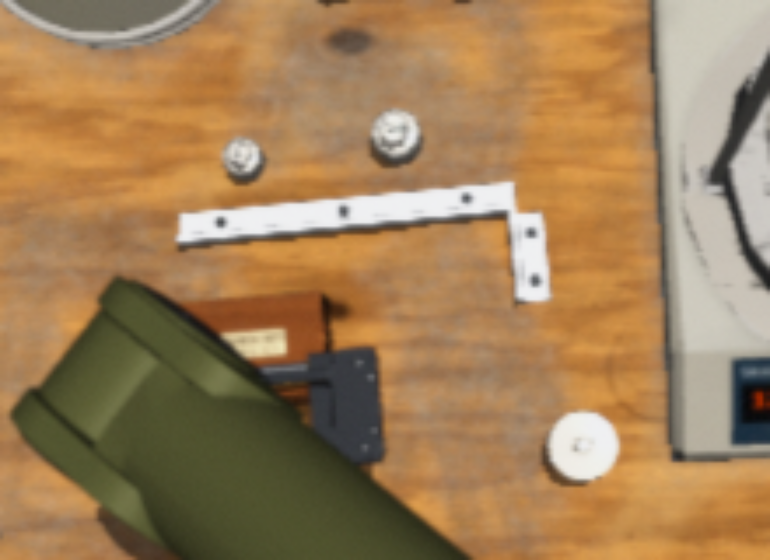

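The case is now square with the long bar, with its back about 45 mm short of it. I'll push on to about 6 mm short.

```bash
python3 -m inch '[[1,11,0,0,0],[1,11,0,0,0],[1,10,0,0,0],[1,8,0,0,0],[1,0,0,0,0]]'; python3 st.py
```

```text
time: 5.5
position: [0.5447, 0.2823, 0.0231]
tool_rot: [-3.13, -0.115, -0.015]
ft_force: [-0.3, 0.2, 0.1]
grip_width: 1.002
stopframe mm -87.2 187.9 z 23.1 yaw 0.0733 F [-0.3  0.2  0.1] q7 -2.39
```

```bash
python3 -m inch '[[1,-20,0,0,0],[1,-5,0,-30,0],[1,0,0,-40,-0.1],[1,0,0,-20,-0.18],[-0.3,0,0,0,-0.18]]'; python3 -m inch '[[-0.3,0,0,0,-0.18],[-0.3,0,0,0,-0.18],[-0.3,0,0,0,-0.18],[-0.3,0,0,0,-0.18],[-0.3,0,0,0,-0.18]]';python3 st.py
```

```text
time: 6.12
position: [0.5213, 0.2795, 0.1172]
tool_rot: [-3.02, -0.847, -0.031]
ft_force: [-0.3, -0.1, -0.7]
grip_width: 0.95
time: 6.75
position: [0.5255, 0.2793, 0.1202]
tool_rot: [2.315, 2.106, 0.046]
ft_force: [-0.3, 0.5, -0.6]
grip_width: 0.407
stopframe mm -106.6 186.3 z 120.2 yaw 1.4764 F [-0.3  0.5 -0.6] q7 -1.08
```

```bash
python3 -m inch '[[-0.3,0,0,0,-0.17],[-0.3,33,20,0,0],[-0.3,33,20,0,0],[-0.3,22,20,0,0],[-0.3,0,0,0,0]]';python3 st.py; python3 - <<'E'
from bench import ctrl
from h import *
i=ctrl.get_image('top');cv2.imwrite('pics/t3.png',cv2.resize(i['color'][130:290,170:390],None,fx=3.5,fy=3.5)[...,::-1])
E
```

```text
time: 7.38
position: [0.5844, 0.3717, 0.1239]
tool_rot: [2.121, 2.29, 0.052]
ft_force: [-0.9, -0.5, -0.5]
grip_width: 0.348
stopframe mm -40.6 273.9 z 123.9 yaw 1.6477 F [-0.9 -0.5 -0.5] q7 -0.98
```

View pics/t3.png

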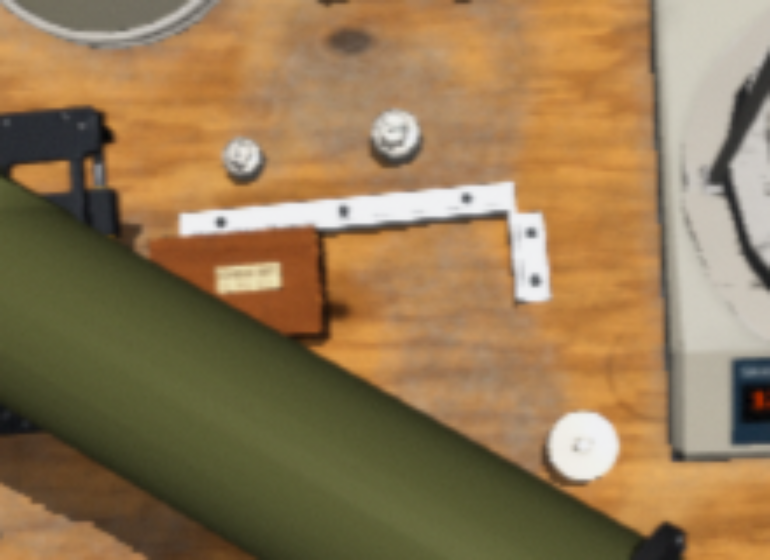

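The case is square, almost on the long bar, and its left end is clear. I'll lower the fingers beyond that end.

```bash
python3 -m inch '[[-0.3,0,-1,40,0],[-0.3,0,0,40,0],[-0.3,0,0,20,0],[-0.3,0,0,0,0]]';python3 st.py;  python3 -m inch '[[-0.3,-12,0,0,0],[-0.3,-13,0,0,0],[-0.3,-13,0,0,0],[-0.3,-13,0,0,0],[-0.3,-13,0,0,0]]';python3 st.py
```

```text
time: 7.92
position: [0.5881, 0.3684, 0.0235]
tool_rot: [2.121, 2.284, 0.054]
ft_force: [-0.0, 0.8, 0.2]
grip_width: 0.35
stopframe mm -37.3 270.3 z 23.5 yaw 1.6448 F [-0.   0.8  0.2] q7 -1.03
time: 8.55
position: [0.5939, 0.3035, 0.0278]
tool_rot: [2.12, 2.285, 0.065]
ft_force: [-0.5, 1.7, -1.2]
grip_width: 0.347
stopframe mm -36.6 205.2 z 27.8 yaw 1.6461 F [-0.5  1.7 -1.2] q7 -0.95
```

```bash
python3 -m inch '[[-0.3,-13,-1,2,0],[-0.3,-13,-1,2,0],[-0.3,-13,-1,2,0],[-0.3,-13,0,1,0],[-0.3,-8,0,0,0]]';python3 st.py
```

```text
time: 9.18
position: [0.5972, 0.2419, 0.0218]
tool_rot: [2.12, 2.286, 0.075]
ft_force: [-0.1, 3.4, 1.4]
grip_width: 0.347
stopframe mm -38.0 143.5 z 21.8 yaw 1.6465 F [-0.1  3.4  1.4] q7 -0.88
```

```bash
python3 -m inch '[[-0.3,-4,0,0,0],[-0.3,-4,0,0,0],[-0.3,-3,0,0,0]]';python3 st.py; python3 -m inch '[[-0.3,-2,0,0,0],[-0.3,-2,0,0,0]]';python3 st.py
```

```text
time: 9.55
position: [0.598, 0.2304, 0.0217]
tool_rot: [2.12, 2.286, 0.076]
ft_force: [-1.0, 2.7, 1.9]
grip_width: 0.353
stopframe mm -38.1 131.9 z 21.7 yaw 1.6466 F [-1.   2.7  1.9] q7 -0.86
time: 9.8
position: [0.5978, 0.2279, 0.0217]
tool_rot: [2.12, 2.289, 0.079]
ft_force: [-0.8, 6.6, 1.2]
grip_width: 0.348
stopframe mm -38.5 129.5 z 21.7 yaw 1.648 F [-0.8  6.6  1.2] q7 -0.86
```

```bash
python3 -m inch '[[-0.3,-3,0,0,0],[-0.3,-3,0,0,0]]';python3 st.py; python3 -m inch '[[-0.3,-3,0,0,0]]';python3 st.py; python3 - <<'E'
from bench import ctrl
from h import *
i=ctrl.get_image('top');cv2.imwrite('pics/t4.png',cv2.resize(i['color'][150:250,210:350],None,fx=5.5,fy=5.5)[...,::-1])
E
```

```text
time: 10.05
position: [0.5972, 0.2279, 0.0221]
tool_rot: [2.118, 2.298, 0.091]
ft_force: [0.8, 9.4, 0.5]
grip_width: 0.349
stopframe mm -39.1 129.5 z 22.1 yaw 1.653 F [0.8 9.4 0.5] q7 -0.85
time: 10.18
position: [0.597, 0.228, 0.0224]
tool_rot: [2.117, 2.302, 0.097]
ft_force: [0.2, 8.2, -0.3]
grip_width: 0.347
stopframe mm -39.3 129.7 z 22.4 yaw 1.6555 F [ 0.2  8.2 -0.3] q7 -0.84
```

View pics/t4.png

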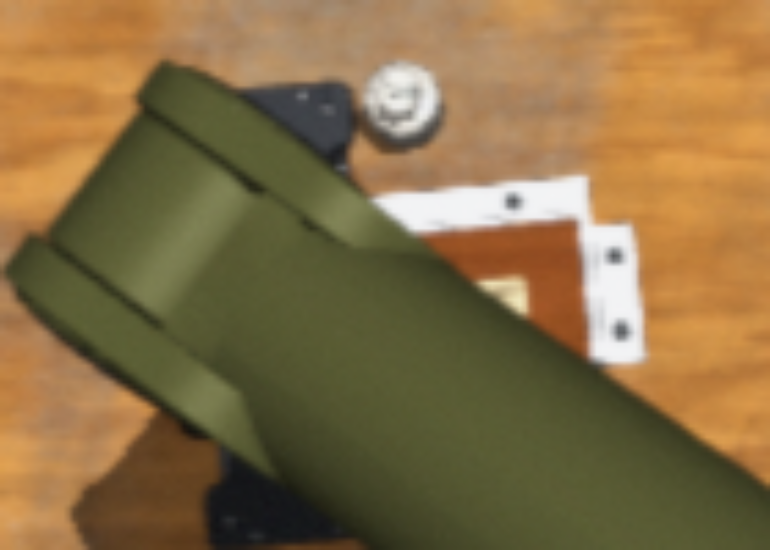

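It has stalled with its right end on the short bar. Next: retreat, go round to the front, and press forward.

```bash
python3 -m inch '[[-0.3,15,0,0,0],[-0.3,5,0,-30,0],[-0.3,0,0,-45,0],[-0.3,0,0,-25,0.1],[0.6,0,0,0,0.18]]'; python3 -m inch '[[0.6,0,0,0,0.18],[0.6,0,0,0,0.18],[0.6,0,0,0,0.18],[0.6,0,0,0,0.18],[0.6,0,0,0,0.18]]';python3 -m inch '[[0.6,0,0,0,0.18],[0.6,0,0,0,0.18],[0.6,0,0,0,0.08]]';python3 st.py
```

```text
time: 10.85
position: [0.5882, 0.2397, 0.1211]
tool_rot: [2.43, 1.975, 0.075]
ft_force: [-0.6, 0.3, -0.4]
grip_width: 0.401
time: 11.48
position: [0.5867, 0.2338, 0.1185]
tool_rot: [-3.067, -0.672, -0.061]
ft_force: [0.4, -0.5, 0.4]
grip_width: 0.789
time: 11.85
position: [0.5854, 0.2303, 0.1166]
tool_rot: [-3.14, 0.041, -0.052]
ft_force: [-0.3, 0.3, -0.2]
grip_width: 0.803
stopframe mm -50.7 132.8 z 116.6 yaw -0.0261 F [-0.3  0.3 -0.2] q7 -2.32
```

```bash
python3 -m inch '[[0.6,0,0,0,-0.104],[0.6,-23,25,0,0],[0.6,-23,25,0,0],[0.6,-20,22,0,0],[0.6,0,0,0,0]]'; python3 st.py;python3 - <<'E'
from bench import ctrl
from h import *
i=ctrl.get_image('top');cv2.imwrite('pics/t5.png',cv2.resize(i['color'][150:290,200:370],None,fx=4,fy=4)[...,::-1])
E
```

```text
time: 12.48
position: [0.521, 0.1466, 0.112]
tool_rot: [3.126, 0.124, 0.038]
ft_force: [1.1, 0.1, -0.4]
grip_width: 0.803
stopframe mm -121.5 54.5 z 112.0 yaw 0.0795 F [ 1.1  0.1 -0.4] q7 -2.07
```

View pics/t5.png

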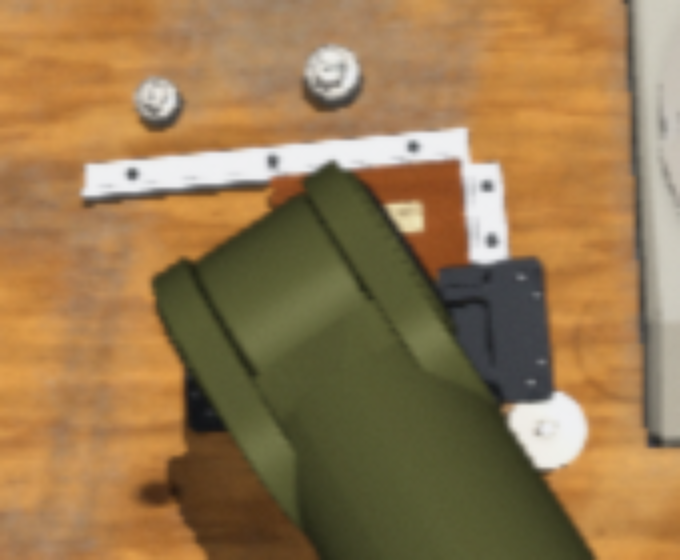

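The body overhangs only the crucible's edge and stays about 40 mm above it. I'll lower the fingers and press forward gently.

```bash
python3 -m inch '[[0.6,0,-4,45,0],[0.6,0,0,35,0],[0.6,0,0,10,0],[0.6,0,0,0,0]]'; python3 st.py
```

```text
time: 13.02
position: [0.5272, 0.1541, 0.0218]
tool_rot: [3.128, 0.128, 0.046]
ft_force: [-0.5, -0.4, 0.4]
grip_width: 0.797
stopframe mm -114.7 61.5 z 21.8 yaw 0.0821 F [-0.5 -0.4  0.4] q7 -2.18
```

```bash
python3 -m inch '[[0.6,10,0,0,0],[0.6,8,0,0,0],[0.6,6,0,0,0]]'; python3 st.py; python3 -m inch '[[0.6,4,0,0,0],[0.6,3,0,0,0]]'; python3 st.py
```

```text
time: 13.4
position: [0.5549, 0.1573, 0.0257]
tool_rot: [3.128, 0.128, 0.053]
ft_force: [-2.5, 0.8, -0.9]
grip_width: 0.8
stopframe mm -86.8 62.4 z 25.7 yaw 0.0821 F [-2.5  0.8 -0.9] q7 -2.18
time: 13.65
position: [0.556, 0.1574, 0.0255]
tool_rot: [3.125, 0.128, 0.031]
ft_force: [-9.0, -1.3, 6.7]
grip_width: 0.81
stopframe mm -85.7 62.4 z 25.5 yaw 0.0822 F [-9.  -1.3  6.7] q7 -2.18
```

```bash
python3 -m inch '[[0.6,4,0,0,0],[0.6,5,0,0,0]]'; python3 st.py; python3 -m inch '[[0.6,-15,0,0,0],[0.6,-15,0,0,0],[0.6,0,0,-40,0],[0.6,0,0,-50,0],[0.6,0,0,0,0]]'; python3 st.py
```

```text
time: 13.9
position: [0.5558, 0.1574, 0.0248]
tool_rot: [3.119, 0.129, 0.001]
ft_force: [-13.9, -2.4, 10.7]
grip_width: 0.8
stopframe mm -85.9 62.5 z 24.8 yaw 0.0829 F [-13.9  -2.4  10.7] q7 -2.18
time: 14.52
position: [0.525, 0.1565, 0.1177]
tool_rot: [3.118, 0.129, 0.004]
ft_force: [0.3, -0.2, -0.7]
grip_width: 0.803
stopframe mm -116.7 64.0 z 117.7 yaw 0.083 F [ 0.3 -0.2 -0.7] q7 -2.09
```

```bash
python3 -m inch '[[0.6,0,-45,-25,0],[0.6,0,-45,-25,-0.1],[0.6,0,-50,0,-0.1],[0.6,0,-50,0,-0.1],[0.6,0,-40,0,0]]'; python3 st.py;python3 - <<'E'
from bench import ctrl
from h import *
i=ctrl.get_image('top');np.savez('top6.npz',**i);cv2.imwrite('pics/t6.png',cv2.resize(i['color'][155:235,240:340],None,fx=7,fy=7,interpolation=cv2.INTER_CUBIC)[...,::-1])
W=cloud(i)
for o in case(i):print(o)
m=((abs(W[...,2]-.048)<.013)&(W[...,1]>.08)&(W[...,1]<.25)&(W[...,0]>.54)&(W[...,0]<.66)).astype(np.uint8)
n,l,s,c=cv2.connectedComponentsWithStats(m);k=1+s[1:,4].argmax();con=cv2.findContours((l==k).astype(np.uint8),0,1)[0][0][:,0].astype(float)
print(s[k],cv2.minAreaRect((ray(i,con,.048)[:,:2]*1000).astype(np.float32)))
E
```

```text
time: 15.15
position: [0.482, 0.3796, 0.16]
tool_rot: [3.06, 0.586, -0.001]
ft_force: [0.1, -0.3, -0.2]
grip_width: 0.799
stopframe mm -142.2 289.8 z 160.0 yaw 0.3783 F [ 0.1 -0.3 -0.2] q7 -2.24
(np.int32(1080), array([292.4, 210.2]), ((592.3196411132812, 156.04244995117188), (58.736576080322266, 119.1092758178711), 2.170070171356201), np.float64(0.0479))
(np.int32(70), array([147.5, 221.6]), ((570.059326171875, 511.84881591796875), (9.816973686218262, 44.25242233276367), 88.6843032836914), np.float64(0.0485))
(np.int32(62), array([363.6, 251.9]), ((487.2032470703125, -15.82467269897461), (9.649534225463867, 40.82606506347656), 88.73001861572266), np.float64(0.0516))
(np.int32(306), array([336.6, 256.9]), ((478.35882568359375, 50.644676208496094), (45.85710525512695, 45.62531280517578), 89.33454132080078), np.float64(0.0406))
(np.int32(96), array([131.8, 315.6]), ((340.2509765625, 542.024658203125), (51.279048919677734, 16.793598175048828), 2.2139017581939697), np.float64(0.0504))
[ 268  188   50   36 1501] ((602.35595703125, 156.23031616210938), (79.12158966064453, 117.90485382080078), 4.845796585083008)
```

View pics/t6.png

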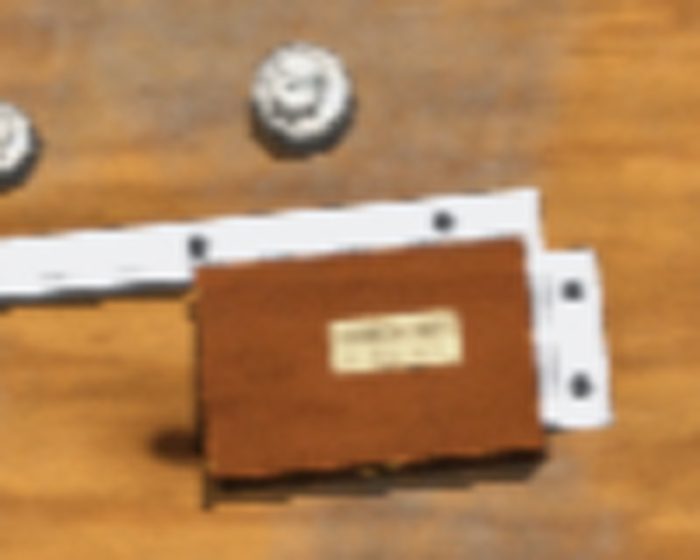

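Measured: case centre (0.602, 0.156), yaw 0.085, against home (0.6035, 0.157), yaw ~0.08, so it sits in the corner; weights and crucible look unmoved. I'll press the left end once more to confirm contact with the short bar.

```bash
python3 -m inch '[[-0.3,0,0,0,-0.18],[-0.3,0,0,0,-0.18],[-0.3,0,0,0,-0.18],[-0.3,0,0,0,-0.18],[-0.3,0,0,0,-0.18]]'; python3 -m inch '[[-0.3,0,0,0,-0.18],[-0.3,0,0,0,-0.16],[-0.3,-40,30,0,0],[-0.3,-40,35,0,0],[-0.3,0,0,0,0]]'; python3 st.py
```

```text
time: 15.82
position: [0.4745, 0.3856, 0.1554]
tool_rot: [2.468, 1.911, -0.023]
ft_force: [0.8, -0.2, 1.0]
grip_width: 0.373
time: 16.45
position: [0.5484, 0.308, 0.152]
tool_rot: [2.094, 2.319, -0.034]
ft_force: [-1.0, 0.0, -1.1]
grip_width: 0.351
stopframe mm -81.5 213.2 z 152.0 yaw 1.6727 F [-1.   0.  -1.1] q7 -0.92
```

```bash
python3 -m inch '[[-0.3,-29,20,0,0.022],[-0.3,-29,19,20,0],[-0.3,0,0,45,0],[-0.3,0,0,40,0],[-0.3,0,0,20,0]]'; python3 st.py
```

```text
time: 17.08
position: [0.5918, 0.2503, 0.0239]
tool_rot: [2.118, 2.297, -0.031]
ft_force: [0.4, 0.6, 0.1]
grip_width: 0.352
stopframe mm -42.7 152.3 z 23.9 yaw 1.6519 F [0.4 0.6 0.1] q7 -0.9
```

```bash
python3 -m inch '[[-0.3,-9,0,0,0],[-0.3,-6,0,0,0],[-0.3,-3,0,0,0]]'; python3 st.py; python3 -m inch '[[-0.3,-3,0,0,0],[-0.3,-3,0,0,0]]'; python3 st.py; python3 -m inch '[[-0.3,-4,0,0,0],[-0.3,-4,0,0,0]]'; python3 st.py
```

```text
time: 17.45
position: [0.593, 0.2328, 0.0257]
tool_rot: [2.116, 2.299, -0.029]
ft_force: [-1.6, -0.6, 0.5]
grip_width: 0.352
stopframe mm -43.0 134.8 z 25.7 yaw 1.6539 F [-1.6 -0.6  0.5] q7 -0.87
time: 17.7
position: [0.5946, 0.2271, 0.0279]
tool_rot: [2.115, 2.298, -0.024]
ft_force: [-0.5, 4.3, -1.8]
grip_width: 0.351
stopframe mm -41.8 128.9 z 27.9 yaw 1.6534 F [-0.5  4.3 -1.8] q7 -0.86
time: 17.95
position: [0.5942, 0.2268, 0.0297]
tool_rot: [2.116, 2.308, -0.007]
ft_force: [0.5, 6.7, -1.9]
grip_width: 0.35
stopframe mm -42.2 128.7 z 29.7 yaw 1.6576 F [ 0.5  6.7 -1.9] q7 -0.85
```

It stalls at the same place, so it is home. I'll retreat and check a last time.

```bash
python3 -m inch '[[-0.3,15,0,0,0],[-0.3,20,0,0,0],[-0.3,25,0,-35,0],[-0.3,40,0,-40,0],[-0.3,30,-20,-20,0]]'; python3 -m inch '[[-0.3,30,-30,0,0],[-0.3,0,-30,0,0],[-0.3,0,0,0,0]]'; python3 st.py;python3 - <<'E'
from bench import ctrl
from h import *
a=dict(np.load('top0.npz'))
i=ctrl.get_image('top');cv2.imwrite('pics/t7.png',cv2.resize(i['color'][155:280,210:370],None,fx=4.8,fy=4.8,interpolation=cv2.INTER_CUBIC)[...,::-1])
W=cloud(i)
m=((abs(W[...,2]-.048)<.013)&(W[...,1]>.08)&(W[...,1]<.25)&(W[...,0]>.54)&(W[...,0]<.66)).astype(np.uint8)
n,l,s,c=cv2.connectedComponentsWithStats(m);k=1+s[1:,4].argmax();con=cv2.findContours((l==k).astype(np.uint8),0,1)[0][0][:,0].astype(float)
print(s[k],cv2.minAreaRect((ray(i,con,.048)[:,:2]*1000).astype(np.float32)),'top z',np.nanmedian(W[l==k][:,2]))
for n,(u0,u1,v0,v1) in dict(w100=(230,249,165,184),w200=(273,294,158,180),cruc=(322,352,244,272)).items():
    print(n,np.abs(i['color'][v0:v1,u0:u1].astype(int)-a['color'][v0:v1,u0:u1]).mean().round(2))
E
```

```text
time: 18.58
position: [0.5634, 0.3562, 0.123]
tool_rot: [2.123, 2.3, -0.016]
ft_force: [0.7, -0.5, 0.3]
grip_width: 0.353
time: 18.95
position: [0.4958, 0.3889, 0.1258]
tool_rot: [2.112, 2.309, -0.009]
ft_force: [0.8, -0.1, 0.3]
grip_width: 0.353
stopframe mm -127.6 298.0 z 125.8 yaw 1.6597 F [ 0.8 -0.1  0.3] q7 -1.09
[ 268  188   50   36 1505] ((602.3375244140625, 156.4474639892578), (79.12158966064453, 117.87312316894531), 4.845796585083008) top z 0.0477880897929367
w100 1.05
w200 0.95
cruc 0.85
```

View pics/t7.png

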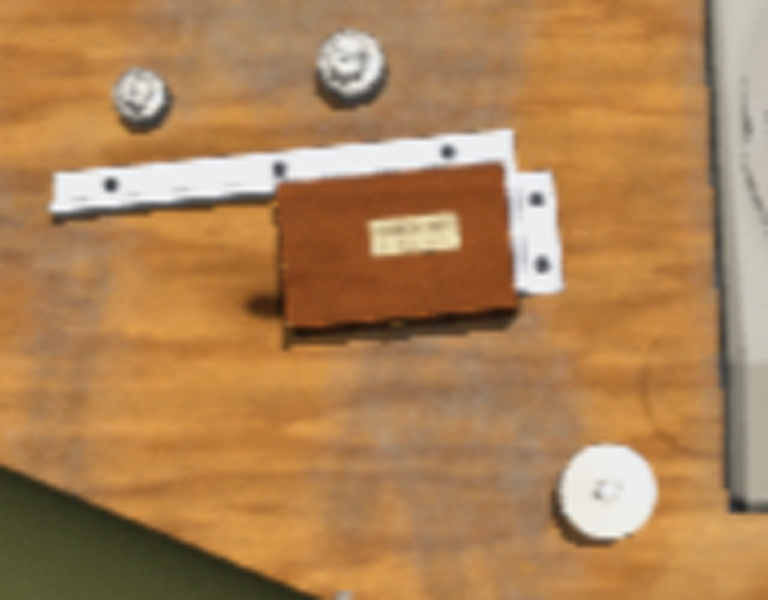

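The case sits square in the corner with the robot clear of it, and the bystanders' pixels match the first picture. I'm handing the job in.

```bash
python3 -c "
from bench import ctrl
print(ctrl.close_job())"
```

```text
the job is handed in; nothing more can be done
None
```

The weight case is parked in the corner stop, and I handed the job in at about 19 s of the 64 s allowed, with the robot clear of everything. I pushed it forward square to the long bar, then right to the short bar, pressed it against the long bar again, and gave one last press to the right.

- **Position:** the camera puts the case centre at (0.602, 0.156) m, about 1.5 mm from my computed home position, which is within the 2 mm calibration. Yaw is 0.085 rad; the long bar measured 0.084. The short bar's fit gave 0.067, but that edge is short and I trust it less.
- **Contact:** the case stopped moving against both bars. It held still on the long bar under about 14 N and on the short bar under about 7–9 N. On the right-hand push the fingers stopped 1–2 mm before the predicted point, at nearly the same place (within 1 mm) both times, so I put that down to calibration.
- **Flatness:** the top measures 48 mm above the table, the case's own height, so it is lying flat.
- **Bystanders:** both weights and the crucible look the same as in the first picture.

No check failed, but I could not see the contact at the short bar directly; the evidence there is the stalled push and the top view.

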